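# Put the handheld terminal away in the roll-front charging cabinet

## Task

Put the handheld terminal that lies on the counter back on charge: squeeze the two orange buttons of the cabinet's pull together to free the catch and roll the tambour cover all the way up, then set the terminal (do not drop it) into the empty sloping dock, screen outward, head end up and its foot down against the ledge. Roll the cover fully down again until its catch has sprung shut, and leave the other docked terminal and the things on the counter as they are.

Things in the scene. Friction and masses are not known exactly. Their poses are not given: they have to be found in the camera images.
- cabinet: White charging cabinet, 396 mm deep (x), 384 wide (y), 246 high, fixed, placed anew each time. Origin on the counter under its middle; x points from its roll front (-x, facing the robot) to its back, y left, z up. Quarter-round front; flat top begins 35 mm behind the origin. Side walls inside at y = +-182 mm, floor inside at z = 32 mm, front fascia 98 mm high at x = -187 mm.
- track (a point): Middle of the level axis round which the cover rolls: 50 mm above the cabinet's origin, axis along its y. Slats at 180 mm radius (outer face 184 mm; lead rail's face 191 mm), 360 mm wide.
- pull (a point): Midpoint between the two orange round buttons (24 mm diameter) in the ends of the black pull (36 mm wide in y, 26 mm along the track, out to 232 mm radius), mid-width on the cover's lead rail. It circles the track axis at 214 mm radius: 20 degrees above level in front when shut, 92 when open. Button faces 66 mm apart in y, 42 mm fully pressed. Axes turn with the cover; parallel to the cabinet's when shut.
- cover (a joint): Tambour cover of grey slats: 0 rad shut, 1.257 rad fully open. Friction holds it where left; about 3 to 10 N at the pull rolls it. Shut, two bolts hold it until both buttons are pressed 6 mm or more. Rolled down unpressed, the bevelled bolts snap in by themselves at a push of 5 to 15 N. The cover curves back above the shut pull, so fingers can come from above or tilted with the gripper's body towards the robot; they may pivot on the buttons.
- button_l (a joint): Left (+y) orange button: 0 m out, 0.012 m fully pressed towards the pull's middle; spring of 2.5 N when out to 5 N when pressed. It draws the left bolt.
- button_r (a joint): Right (-y) orange button: 0 m out, 0.012 m fully pressed towards the pull's middle; same spring. It draws the right bolt.
- handset_c (a point): Centre of the white handheld terminal to be put away: a block 135 mm long (x), 60 mm wide (y), 30 mm thick (z), 0.2 to 0.4 kg, lying on its back on the counter, screen up. x points to its head end (the end with the large screen; the keypad is at the foot end), z out of the screen.
- handset_head (a point): Middle of the terminal's head end, 67.5 mm from its centre along its x.
- seat (a point): Where the terminal's centre lies when seated in the empty dock (left or right in the cabinet, 83 mm off its middle); axes as the seated terminal's: x up the 25 degree slope (up and away from the front), y to the cabinet's left, z square off the slope. It is 15 mm off the back plate (54 mm wide) and 67.5 mm up from the foot ledge, which stands 21 mm off the plate.
- dock: The empty dock, dark grey, fixed in the cabinet; origin under it on the cabinet's floor, axes as the cabinet's. Two cheeks, 70 mm apart and 17 mm high off the plate, guide only the lowest 28 mm of the terminal (5 mm play each side); nothing stands beside the terminal's middle, so fingers have room there.
- spare_c (a point): Centre of the other, like terminal that already sits loose in the second dock: leave it alone.
- paper_roll: White paper roll standing on end, 60 mm diameter, 80 mm high; origin under its centre. Leave it.
- battery: Dark battery pack 110 x 65 x 42 mm; origin under its centre. Leave it.
- seal_tray: Green open tray of seals 150 x 100 x 40 mm; origin under its centre. Leave it.
- pen: Red pen 125 mm long lying along its x on a form; origin under its middle. Leave it.
- mug: White mug, 80 mm diameter, 92 mm high; origin under its centre. Leave it.

How it is judged:
By the outcome, as a careful person would: the job done as asked, in the order asked, and still so for the second after the job is handed in, with the robot touching nothing.
It also fails if it takes over 72 s, if anything falls off the work surface, if the arm or the gripper's body presses on something with over 40 N, if the wrist force passes 120 N, or if a joint passes its speed limit or range.

## Robot

A 6-joint arm with a two-finger parallel gripper is mounted at the origin on the work surface. World frame = base frame: x ahead of the robot, y to its left, z up, the work surface at z = 0. Lengths are in m, angles in rad, forces in N, time in s.
With the tool pointing down it reaches from about 0.35 to 0.8 m from the base axis. Payload 7.3 kg.
Tool frame: the origin (TCP) lies between the finger pads; the fingertips stand 14 mm ahead of it and the grasp point (between the pads) lies 5 mm behind it; z points along the fingers, y is the line along which they close (so a half turn about z gives the same grasp; the last joint's range is limited). The gripper opens to 85 mm and grips with 20 to 120 N. Pads are 22 mm wide; open, the fingers measure 114 mm over their backs; the gripper's body (76 mm by 85 mm) begins 54 mm behind the grasp point. The pads swing forward as they close: fully open they stand 13 mm farther back than shut.
Start: joints at [-1.337, 0.342, 1.524, -0, 1.275, -0.146], TCP at [0.195, -0.488, 0.245] pointing down, gripper open.
Joint ranges: [-2.53, 2.53], [-0.77, 2.02], [0.04, 2.7], [-1, 4.14], [0.28, 2.66], [-3.11, 3.11]. Speed limits (rad/s): [2.57, 2.57, 3.14, 3.14, 3.14, 3.14].

## Interface

Orientations are given as a rotation vector (axis times angle).
In Python, from workcell import bot, snapshot, calibration, search_frame, masks_of gives the robot as it stands.
- The arm moves only by the tool step_arm, never from a script. Its argument "motion" is a list of rows, each a list of 5 numbers: the shift along the tool's x, y, z in m, then the turn about the tool's z in rad, then the opening, from 0 (shut) to 1 (fully open). In form: [[tx, ty, tz, spin, jaw], ...]. A call has 1 to 5 rows; each row shifts and turns the commanded pose from where the row before left it, along the tool's axes as they then stand; what a row does not reach is not made up. A row lasts 1/8 s, in which the tool goes at most 62.5 mm and 10.7 degrees, less where a joint would pass 70% of its speed; a pose out of reach is approached as far as the arm can. A call with a gripper value outside its range is refused whole. The fingers move at their own pace and stop on an object; the grip force is fixed at half the most. Time passes only in rows, so rows that do not move let the fingers close. It gives the time, the measured TCP pose, the force, the opening and the grip force at its end, in the units of the state.
- bot.get_state(): the state, without advancing time (a new reading comes with each control period).
- snapshot(name): name is "scene" or "top" or "wrist"; returns the picture (420x560x3 uint8, red, green, blue); there is no depth.
- calibration(name): a dict with "fx", "fy", "cx", "cy" (pixels), "extrinsics" (4x4, takes a point from world to camera coordinates). Camera axes: x right, y up, looking along -z (the intrinsics and any distortion apply to the point x, -y, -z); pixel columns grow to the right and rows downward; lengths in m; the calibration is good to about 2 mm. The wrist camera is an equidistant fisheye: a pixel r from the principal point sees the ray r / f radians off the axis. A picture is of the moment at which its call begins: read the wrist's pose just before it. calibration takes no time and is no camera call; for the wrist camera it gives the pose at the moment of the call.
- bot.job_done(): hands the job in; it is judged then, once.
Trained networks look in the newest picture that a camera, given by its name, has taken for a name from the list of things; names that differ only in an ending like _2 or _b are one class to them, and where a whole thing is asked for, a point or a joint stands for the part that bears it (a point fixed in the world has none). Each returns a list of dicts, best first, with "score" (0 to 1); they miss things now and then, are a little off and sometimes report something else, mostly with a low value. They report only what shows in the picture. A call takes as long as a camera call.
- search_frame(query, camera): "rect" ([centre column, centre row, width, height] in pixels, round what is visible of it).
- masks_of(query, camera): "region" (420x560 bool, what is visible of it) and "rect" ([centre column, centre row, width, height] in pixels, round what is visible of it).
The state is a dict: "time_s": time; "q": joint angles; "dq": joint speeds; "joint_efforts": joint torques, N m; "eef_pos": TCP position; "eef_rot": TCP orientation; "force": force on the tool from outside, world axes, zero at the start; "wrist_torque": the same for the moment, N m; "gripper_width": opening from 0.0 (shut) to 1.0 (fully open); "finger_force": force on a finger pad.
Only numpy, scipy, OpenCV 4.12 (cv2) and the standard library are available. Lean on these libraries where they do the work, as an engineer would, in place of code of your own. Each camera call takes 0.05 s, during which the arm holds its last target. There are 200 camera calls.

## Working session

There is one attempt and no reset: what is moved stays moved. The work goes in short steps, Python scripts to look and compute and a tool call to move; the robot and the scene stay as the last step left them, time stands still between calls to the robot, and variables do not carry over. Pictures are saved under pics/ and viewed, at most 10 in all, crops included, and the job is handed in when it is done.

Besides the shell and the picture viewer there is one more tool, called after ">>>" as name(argument=value, ...) on one line, values as JSON. step_arm: Moves the arm, as the interface text tells. Its arguments: {"type":"object","properties":{"motion":{"type":"array","items":{"type":"array","items":{"type":"number"}}}},"required":["motion"]}

```bash
ls; mkdir -p pics; python3 - <<'E'
from workcell import *
import cv2,numpy as np
print(bot.get_state())
for c in ("scene","top"):
    im=snapshot(c); cv2.imwrite(f"pics/{c}0.png",im[:,:,::-1])
    k=calibration(c); print(c,{a:np.round(b,4).tolist() if a=="extrinsics" else b for a,b in k.items()})
    for q in ("cabinet","pull","button_l","button_r","handset_c","dock","seat","spare_c","paper_roll","battery","mug","seal_tray","pen"):
        try: print(q,[(round(d["score"],2),np.round(d["rect"],1).tolist()) for d in search_frame(q,c)[:3]])
        except Exception as e: print(q,e)
E
```

```text
pics
{'time_s': 0.0, 'q': array([-1.33702888e+00,  3.42690715e-01,  1.52500538e+00, -3.76531614e-05,
        1.27541666e+00, -1.46016963e-01]), 'dq': array([ 0.00014898,  0.00091044,  0.00174413, -0.00106743, -0.00059577,
       -0.00040121]), 'joint_efforts': array([ 1.57847921e-04, -4.33673573e+01, -2.46010780e+01, -1.61393450e-04,
        7.83508003e-03, -3.04468745e-05]), 'eef_pos': array([ 0.19454108, -0.48721487,  0.24464662]), 'eef_rot': array([-3.08362817e+00, -5.92715756e-01,  1.61169482e-04]), 'force': array([-0.11599118, -0.32677497,  0.35619441]), 'wrist_torque': array([ 0.01065426, -0.0220504 ,  0.03329093]), 'finger_force': 0.0, 'gripper_width': 0.9981471590989334}
scene {'fx': 542.2961529525951, 'fy': 542.2961529525951, 'cx': 276.9741821262444, 'cy': 211.05135677007914, 'extrinsics': [[0.9407, -0.3392, -0.0041, -0.4743], [0.3251, 0.8981, 0.2962, -0.2096], [-0.0968, -0.28, 0.9551, -1.6031], [0.0, 0.0, 0.0, 1.0]]}
cabinet [(0.81, [348.1, 225.6, 188.9, 192.5])]
pull [(0.61, [320.6, 232.7, 117.2, 153.9]), (0.56, [238.4, 69.6, 50.5, 43.4])]
button_l [(0.54, [269.6, 237.9, 6
[... 592 characters left out ...]
83.5817329490786, 'cy': 209.6494375865446, 'extrinsics': [[-0.0049, -0.9999, 0.012, 0.0332], [0.9908, -0.0032, 0.135, -0.5329], [-0.1349, 0.0126, 0.9908, -1.2483], [0.0, 0.0, 0.0, 1.0]]}
cabinet [(0.87, [328.4, 160.8, 140.5, 152.7])]
pull [(0.63, [327.3, 190.5, 125.4, 92.0])]
button_l [(0.69, [443.1, 177.6, 38.9, 29.4])]
button_r [(0.69, [443.1, 177.6, 38.9, 29.4])]
handset_c [(0.86, [199.1, 213.8, 30.0, 35.6])]
dock []
seat []
spare_c []
paper_roll [(0.79, [235.8, 149.8, 17.3, 18.6])]
battery [(0.75, [439.9, 216.4, 23.3, 32.1])]
mug [(0.62, [443.6, 178.1, 39.4, 29.0])]
seal_tray [(0.9, [131.8, 201.9, 39.6, 45.6])]
pen [(0.68, [389.6, 270.6, 34.5, 4.7]), (0.67, [328.1, 161.1, 140.9, 153.0])]
```

```bash
python3 - <<'E'
import cv2,numpy as np
a=cv2.imread("pics/scene0.png");b=cv2.imread("pics/top0.png")
cv2.imwrite("pics/s.png",cv2.resize(a[50:410,200:480],None,fx=2,fy=2)[:600*2][:,:,:][:720] if 0 else cv2.resize(a[50:410,180:480],(500,600)))
cv2.imwrite("pics/t.png",cv2.resize(b[60:300,100:480],(800,505),interpolation=cv2.INTER_CUBIC))
E
```

```text
(no output)
```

View pics/s.png

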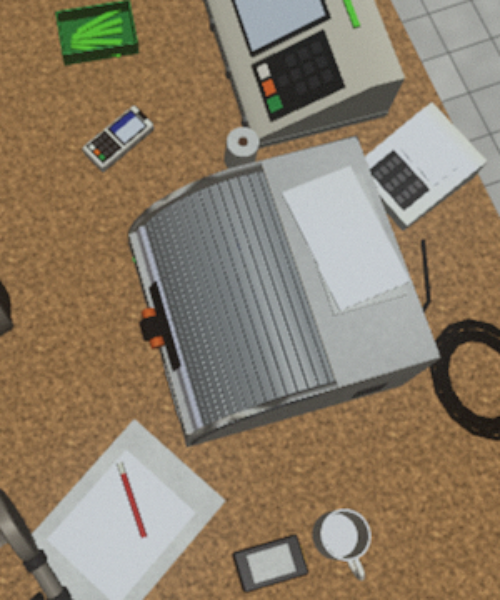

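View pics/t.png

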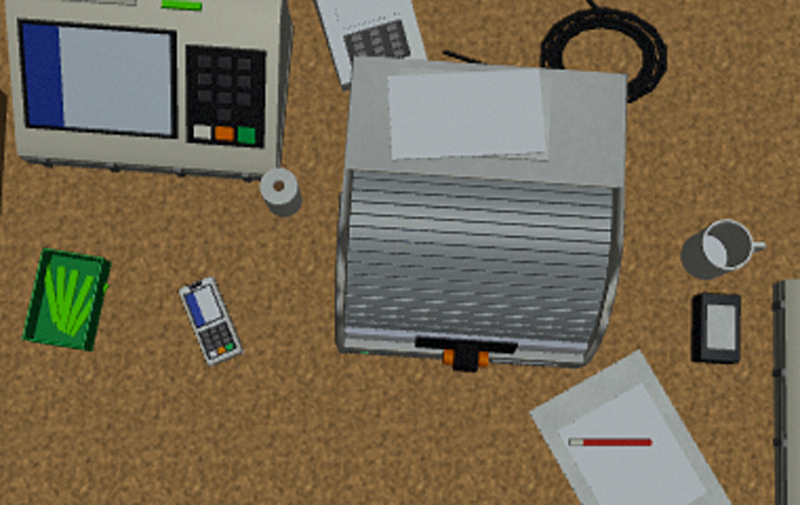

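```bash
cat > h.py <<'E'
from workcell import *
import cv2,numpy as np
from scipy.spatial.transform import Rotation as R
def ray(c,px,k=None):
    k=k or calibration(c);E=k["extrinsics"];u=(px[0]-k["cx"])/k["fx"];v=(px[1]-k["cy"])/k["fy"]
    if c=="wrist":
        r=np.hypot(u,v);s=np.sin(r)/max(r,1e-9);d=np.array([u*s,-v*s,-np.cos(r)])
    else: d=np.array([u,-v,-1])
    return -E[:3,:3].T@E[:3,3],E[:3,:3].T@d
def atz(c,px,z,k=None):
    o,d=ray(c,px,k);return o+d*(z-o[2])/d[2]
def proj(c,P,k=None):
    k=k or calibration(c);E=k["extrinsics"];p=E[:3,:3]@P+E[:3,3];x,y,z=p[0],-p[1],-p[2]
    if c=="wrist":
        r=np.hypot(x,y);s=np.arctan2(r,z)/max(r,1e-9)
    else: s=1/z
    return np.array([k["cx"]+k["fx"]*x*s,k["cy"]+k["fy"]*y*s])
def tri(l):
    A=0;b=0
    for c,px in l:
        o,d=ray(c,px);d=d/np.linalg.norm(d);M=np.eye(3)-np.outer(d,d);A=A+M;b=b+M@o
    return np.linalg.solve(A,b)
def orange(im,box=None,sat=150):
    h=cv2.cvtColor(im,cv2.COLOR_RGB2HSV);m=cv2.inRange(h,(5,sat,100),(20,255,255))
    if box: z=np.zeros_like(m);z[box[1]:box[3],box[0]:box[2]]=1;m=m*z
    n,_,s,c=cv2.connectedComponentsWithStats(m)
    return [(s[i,4],c[i].round(1)) for i in range(1,n) if s[i,4]>5]
E
python3 - <<'E'
from h import *
T=cv2.imread("pics/top0.png")[:,:,::-1].copy();S=cv2.imread("pics/scene0.png")[:,:,::-1].copy()
ot=orange(T,(300,210,345,245));os_=orange(S,(255,220,285,265));print(ot,os_)
tp=lambda u,v:(100+u*.475,60+v*240/505)
sp=lambda u,v:(180+.6*u,50+.6*v)
for n,a,b in(("BL",(352,59),(358,140)),("BR",(627,74),(437,355))):
    print(n,atz("top",tp(*a),.246),atz("scene",sp(*b),.246),tri([("top",tp(*a)),("scene",sp(*b))]))
for p in ot: print("pull top",p,atz("top",p[1],.123))
for p in os_: print("pull scene",p,atz("scene",p[1],.123))
for c in("top","scene"):
    snapshot(c)
    m=masks_of("handset_c",c)[0];print(m["score"],m["rect"])
    cs=max(cv2.findContours(m["region"].astype(np.uint8),cv2.RETR_EXTERNAL,2)[0],key=cv2.contourArea)[:,0]
    P=np.array([atz(c,p,.025)[:2] for p in cs])*1000
    r=cv2.minAreaRect(P.astype(np.float32));print(r)
for q,z in(("paper_roll",.08),("seal_tray",.04),("battery",.042),("mug",.09)):
    r=search_frame(q,"top")[0]["rect"];print(q,atz("top",r[:2],z))
E
```

```text
[(np.int32(31), array([312.5, 229.4])), (np.int32(32), array([329.4, 230.3]))] [(np.int32(41), array([268.5, 237.3])), (np.int32(44), array([273.4, 254.8]))]
BL [0.86380754 0.07989682 0.246     ] [0.87048398 0.07000376 0.246     ] [0.88124371 0.08134905 0.21308691]
BR [ 0.84206307 -0.30297202  0.246     ] [ 0.84037516 -0.29770994  0.246     ] [ 0.8360779  -0.29882088  0.25865742]
pull top (np.int32(31), array([312.5, 229.4])) [ 0.45889229 -0.05742443  0.123     ]
pull top (np.int32(32), array([329.4, 230.3])) [ 0.45588377 -0.10996169  0.123     ]
pull scene (np.int32(41), array([268.5, 237.3])) [ 0.45963658 -0.05521197  0.123     ]
pull scene (np.int32(44), array([273.4, 254.8])) [ 0.45566296 -0.10686664  0.123     ]
0.74 [198.4, 211.6, 29.0, 39.7]
((528.9879760742188, 314.1395263671875), (136.3495330810547, 61.74292755126953), 23.16334342956543)
0.9 [250.2, 136.3, 43.7, 38.4]
((524.1304931640625, 308.55084228515625), (139.32986450195312, 66.81764221191406), 23.10886001586914)
paper_roll [0.72238329 0.19081224 0.08      ]
seal_tray [0.55850301 0.53465315 0.04      ]
battery [ 0.49922488 -0.48807325  0.042     ]
mug [ 0.62626833 -0.48885133  0.09      ]
```

>>> step_arm(motion=[[0, 0, -0.01, 0.15, 1], [0, 0, -0.01, 0.15, 1], [0, 0, 0, 0.15, 1], [0.03, -0.05, 0, 0, 1], [0.03, -0.05, 0, 0, 1]])

```text
time_s: 2.42
eef_pos: [0.2619, -0.3911, 0.2651]
eef_rot: [-3.139, 0.113, -0.0]
force: [1.7, -0.8, 1.0]
gripper_width: 1.0
finger_force: 0.0
```

>>> step_arm(motion=[[0.03, -0.05, 0, 0, 1], [0.03, -0.05, 0, 0, 1], [0.03, -0.05, 0, 0, 1], [0.03, -0.05, 0, 0, 1], [0.01, -0.05, 0, 0, 1]])

```text
time_s: 3.05
eef_pos: [0.41, -0.1501, 0.2654]
eef_rot: [3.139, -0.109, 0.001]
force: [1.6, -0.7, 0.0]
gripper_width: 0.997
finger_force: 0.0
```

>>> step_arm(motion=[[0.02, -0.05, 0, 0, 1], [0, 0, 0, 0, 1]])

```text
time_s: 3.3
eef_pos: [0.4331, -0.1003, 0.2654]
eef_rot: [-3.14, 0.102, -0.001]
force: [-0.5, -0.7, 0.9]
gripper_width: 1.0
finger_force: 0.0
```

```bash
cat >> h.py <<'E'
def st():
    s=bot.get_state();M=R.from_rotvec(s["eef_rot"]).as_matrix()
    print("t",round(s["time_s"],2),"p",s["eef_pos"].round(4),"yaw",round(np.arctan2(M[1,0],M[0,0]),4),"zt",M[:,2].round(3),"F",s["force"].round(1),"g",round(s["gripper_width"],3),round(s["finger_force"],1));return s,M
def rel(P,yaw=None):
    s,M=st();d=M.T@(np.array(P)-s["eef_pos"]);print("tool shift",d.round(4),"spin",None if yaw is None else round(np.arctan2(M[1,0],M[0,0])-yaw,4));return d
E
python3 - <<'E'
from h import *
st();k=calibration("wrist");im=snapshot("wrist");cv2.imwrite("pics/w1.png",im[:,:,::-1])
print(k)
for p in orange(im): print(p,atz("wrist",p[1],.123,k))
E
```

```text
t 3.3 p [ 0.4331 -0.1003  0.2654] yaw -0.0647 zt [ 0.001  0.    -1.   ] F [-0.5 -0.7  0.9] g 1.0 0.0
{'fx': 325.19226210127806, 'fy': 325.19226210127806, 'cx': 281.34142608506863, 'cy': 205.4609984116685, 'extrinsics': array([[-6.52238529e-02, -9.97870174e-01, -9.82688229e-04,
        -7.16138459e-02],
       [ 9.54881790e-01, -6.21280038e-02, -2.90415011e-01,
        -3.75636307e-01],
       [ 2.89735425e-01, -1.98803371e-02,  9.56900285e-01,
        -5.25296468e-01],
       [ 0.00000000e+00,  0.00000000e+00,  0.00000000e+00,
         1.00000000e+00]])}
(np.int32(468), array([227.5, 171.5])) [ 0.45751456 -0.05575176  0.123     ]
(np.int32(491), array([288.9, 171.7])) [ 0.45367448 -0.107948    0.123     ]
(np.int32(38), array([ 12.3, 168.7])) [0.48575573 0.19323085 0.123     ]
```

View pics/w1.png

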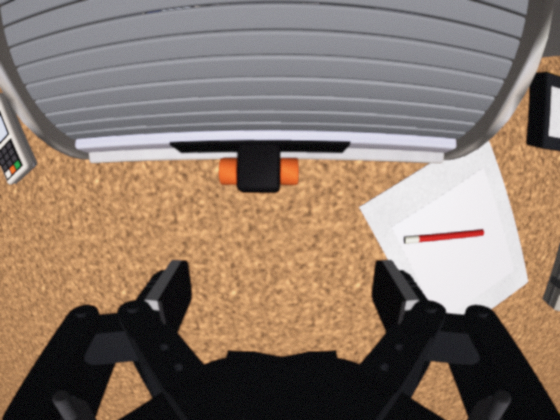

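>>> step_arm(motion=[[0.021, -0.0195, 0.03, 0.005, 1], [0, 0, 0.04, 0, 1], [0, 0, 0.04, 0, 1], [0, 0, 0.027, 0, 1], [0, 0, 0, 0, 1]])

```text
time_s: 3.98
eef_pos: [0.4531, -0.0861, 0.1268]
eef_rot: [-3.138, 0.121, 0.007]
force: [-0.1, -0.5, 0.9]
gripper_width: 1.002
finger_force: 0.0
```

```bash
python3 - <<'E'
from h import *
st();k=calibration("wrist");im=snapshot("wrist");cv2.imwrite("pics/w2.png",im[:,:,::-1])
for p in orange(im): print(p,atz("wrist",p[1],.123,k))
E
```

```text
t 3.98 p [ 0.4531 -0.0861  0.1268] yaw -0.0769 zt [-0.004  0.001 -1.   ] F [-0.1 -0.5  0.9] g 1.002 0.0
(np.int32(1636), array([214.5, 268.3])) [ 0.45826052 -0.05549023  0.123     ]
(np.int32(1673), array([330.7, 268.2])) [ 0.45441289 -0.10903914  0.123     ]
```

View pics/w2.png

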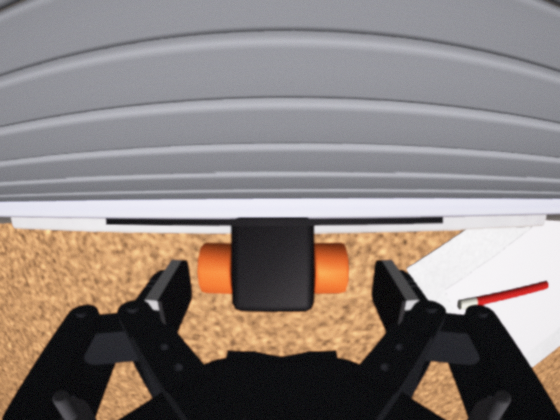

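>>> step_arm(motion=[[0.003, -0.004, -0.003, 0, 1], [0, 0, 0, 0, 0.4], [0, 0, 0, 0, 0.4], [0, 0, 0, 0, 0.4], [0, 0, 0, 0, 0.4]])

```text
time_s: 4.65
eef_pos: [0.4582, -0.0825, 0.1331]
eef_rot: [3.137, -0.117, 0.003]
force: [-4.5, -3.6, 15.5]
gripper_width: 0.43
finger_force: 58.5
```

```bash
python3 - <<'E'
from h import *
st();k=calibration("wrist");im=snapshot("wrist");cv2.imwrite("pics/w3.png",cv2.resize(im[200:420,140:420,::-1],None,fx=2,fy=2))
for p in orange(im): print(p,atz("wrist",p[1],.123,k))
E
```

```text
t 4.65 p [ 0.4582 -0.0825  0.1331] yaw -0.0746 zt [ 0.002 -0.002 -1.   ] F [-4.5 -3.6 15.5] g 0.43 58.5
(np.int32(144), array([242.1, 274.9])) [ 0.45584129 -0.06329239  0.123     ]
(np.int32(116), array([320.5, 274.7])) [ 0.45306462 -0.10121648  0.123     ]
```

View pics/w3.png

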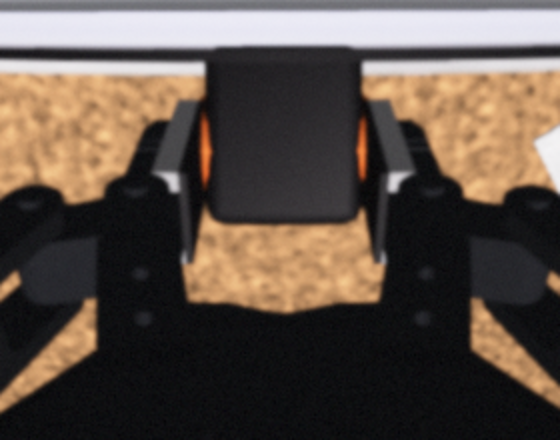

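>>> step_arm(motion=[[0.004, 0, -0.0105, 0, 0.4], [0.0047, 0, -0.0101, 0, 0.4], [0.0109, 0, -0.0196, 0, 0.4], [0, 0, 0, 0, 0.4]])

```text
time_s: 5.2
eef_pos: [0.4771, -0.0838, 0.1718]
eef_rot: [3.138, -0.117, -0.002]
force: [-2.6, -5.4, 1.5]
gripper_width: 0.42
finger_force: 63.2
```

>>> step_arm(motion=[[0.0128, 0, -0.0184, 0, 0.4], [0.0147, 0, -0.0169, 0, 0.4], [0.0164, 0, -0.0153, 0, 0.4], [0.0179, 0, -0.0135, 0, 0.4], [0, 0, 0, 0, 0.4]])

```text
time_s: 5.82
eef_pos: [0.5394, -0.0883, 0.2358]
eef_rot: [3.138, -0.118, 0.001]
force: [-0.2, -3.9, 5.0]
gripper_width: 0.417
finger_force: 62.7
```

>>> step_arm(motion=[[0.0192, 0, -0.0115, 0, 0.4], [0.0203, 0, -0.0095, 0, 0.4], [0.0212, 0, -0.0073, 0, 0.4], [0, 0, 0, 0, 0.4]])

```text
time_s: 6.32
eef_pos: [0.6003, -0.0927, 0.264]
eef_rot: [3.138, -0.118, 0.004]
force: [3.0, -3.3, 3.1]
gripper_width: 0.421
finger_force: 62.0
```

>>> step_arm(motion=[[0.0218, 0, -0.005, 0, 0.4], [0.0222, 0, -0.0027, 0, 0.4], [0.0224, 0, -0.0004, 0, 0.4], [0.004, 0, 0, 0, 0.4], [0, 0, 0, 0, 0.4]])

```text
time_s: 6.95
eef_pos: [0.6699, -0.0977, 0.2725]
eef_rot: [3.139, -0.118, 0.004]
force: [1.3, -2.9, 3.9]
gripper_width: 0.419
finger_force: 61.9
```

>>> step_arm(motion=[[0.005, 0, 0, 0, 0.4], [0.004, 0, 0, 0, 0.4], [0, 0, 0, 0, 0.4]])

```text
time_s: 7.32
eef_pos: [0.6764, -0.0981, 0.2721]
eef_rot: [-3.139, 0.118, 0.009]
force: [-12.5, -1.2, 8.7]
gripper_width: 0.424
finger_force: 62.0
```

>>> step_arm(motion=[[-0.003, 0, 0, 0, 0.4], [0, 0, 0, 0, 1], [0, 0, 0, 0, 1], [0, 0, -0.04, 0, 1], [0, 0, -0.04, 0, 1]])

```text
time_s: 7.95
eef_pos: [0.6757, -0.0974, 0.3528]
eef_rot: [-3.139, 0.117, 0.001]
force: [1.6, -0.1, 0.5]
gripper_width: 0.999
finger_force: 0.0
```

>>> step_arm(motion=[[-0.06, 0, 0, 0, 1], [-0.06, 0, 0, 0, 1], [-0.06, 0, 0, 0, 1], [-0.05, 0, 0, 0, 1], [0, 0, 0, 0, 1]])

```text
time_s: 8.57
eef_pos: [0.4439, -0.0798, 0.3531]
eef_rot: [3.139, -0.119, 0.002]
force: [1.7, 0.2, 0.4]
gripper_width: 0.997
finger_force: 0.0
```

```bash
python3 - <<'E'
from h import *
st();k=calibration("wrist");np.save("k4.npy",k,allow_pickle=True);im=snapshot("wrist");cv2.imwrite("pics/w4.png",im[:,:,::-1])
for q in("dock","seat","spare_c","pull"): print(q,[(round(d["score"],2),np.round(d["rect"],1).tolist()) for d in search_frame(q,"wrist")[:3]])
for p in orange(im): print(p,atz("wrist",p[1],.264,k))
E
```

```text
t 8.57 p [ 0.4439 -0.0798  0.3531] yaw -0.0755 zt [ 0.002 -0.    -1.   ] F [1.7 0.2 0.4] g 0.997 0.0
dock [(0.83, [345.2, 49.3, 74.9, 98.6])]
seat [(0.66, [347.4, 49.7, 69.2, 99.4]), (0.38, [346.6, 50.3, 69.8, 100.6])]
spare_c [(0.87, [211.4, 48.0, 56.6, 96.0])]
pull [(0.61, [428.1, 218.8, 70.2, 11.5])]
(np.int32(87), array([213.7,  85. ])) [ 0.53805006 -0.04192623  0.264     ]
(np.int32(34), array([ 56.3, 165.7])) [0.49841578 0.09790747 0.264     ]
```

View pics/w4.png

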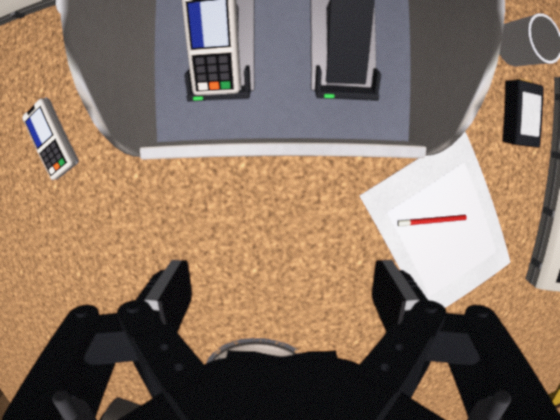

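>>> step_arm(motion=[[0.05, 0.03, 0, 0, 1], [0.05, 0.03, 0, 0, 1], [0, 0.02, 0, 0, 1], [0, 0, 0, 0, 1]])

```text
time_s: 9.32
eef_pos: [0.5403, -0.1691, 0.3507]
eef_rot: [-3.139, 0.12, 0.003]
force: [-0.0, -0.1, 0.2]
gripper_width: 0.998
finger_force: 0.0
```

```bash
python3 - <<'E'
from h import *
s,M=st();k=calibration("wrist");np.save("k5.npy",k,allow_pickle=True);im=snapshot("wrist");cv2.imwrite("pics/w5full.png",im[:,:,::-1])
t=snapshot("top");cv2.imwrite("pics/top5.png",t[:,:,::-1])
for c,I in(("wrist",im),("top",t)):
    for q in("dock","seat","spare_c"): print(c,q,[(round(d["score"],2),np.round(d["rect"],1).tolist()) for d in search_frame(q,c)[:2]])
a=cv2.resize(im[0:200,130:390,::-1],(520,400));b=cv2.resize(t[120:240,270:380,::-1],(275*1,300))
o=np.zeros((400,800,3),np.uint8);o[:,:520]=a;o[:300,522:797]=b;cv2.imwrite("pics/w5.png",o)
E
```

```text
t 9.32 p [ 0.5403 -0.1691  0.3507] yaw -0.0767 zt [-0.002  0.001 -1.   ] F [-0.  -0.1  0.2] g 0.998 0.0
wrist dock [(0.87, [283.1, 121.2, 65.4, 108.1])]
wrist seat [(0.9, [283.1, 123.9, 66.5, 103.8])]
wrist spare_c [(0.56, [148.6, 125.9, 65.4, 97.3])]
top dock [(0.6, [345.3, 187.1, 27.8, 50.3]), (0.56, [398.1, 271.4, 16.5, 7.5])]
top seat [(0.62, [293.5, 153.1, 59.2, 8.9]), (0.51, [346.1, 188.9, 25.7, 39.2])]
top spare_c [(0.58, [297.0, 182.4, 19.4, 41.7]), (0.33, [446.6, 178.9, 31.9, 31.7])]
```

View pics/w5.png

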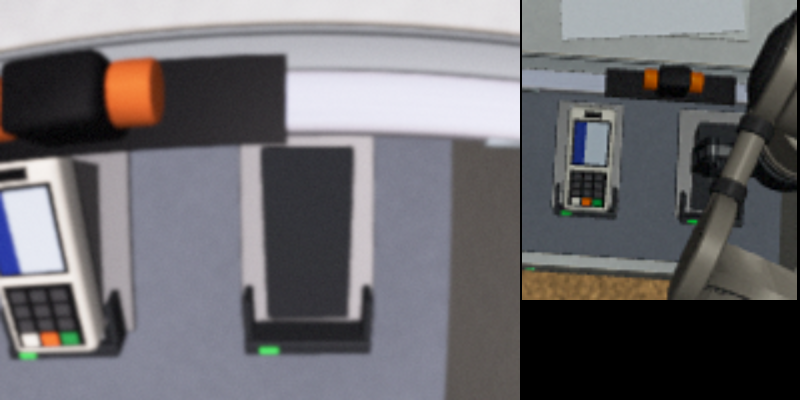

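```bash
python3 - <<'E'
from h import *
from scipy.optimize import least_squares
k5=calibration("wrist");k4=np.load("k4.npy",allow_pickle=True).item()
W=snapshot("wrist");T=snapshot("top");w4=cv2.imread("pics/w4.png")[:,:,::-1].copy()
def leds(im,box):
    h=cv2.cvtColor(im,cv2.COLOR_RGB2HSV);m=cv2.inRange(h,(50,150,100),(75,255,255));z=np.zeros_like(m);z[box[1]:box[3],box[0]:box[2]]=1
    n,_,s,c=cv2.connectedComponentsWithStats(m*z);return sorted([tuple(c[i].round(1)) for i in range(1,n) if s[i,4]>3])
L={"w4":(k4,"wrist",leds(w4,(180,80,390,110))),"w5":(k5,"wrist",leds(W,(130,160,330,190))),"t":(calibration("top"),"top",leds(T,(280,195,350,220)))}
print({a:b[2] for a,b in L.items()})
def tr(obs):
    A=0;b=0
    for k,c,p in obs:
        o,d=ray(c,p,k);d/=np.linalg.norm(d);M=np.eye(3)-np.outer(d,d);A=A+M;b=b+M@o
    P=np.linalg.solve(A,b);return P,[ (proj(c,P,k)-p).round(1) for k,c,p in obs]
for i in(0,-1):
    for sel in(("w4","w5"),("w5","t"),("w4","w5","t")): print("led",i,sel,*tr([(L[a][0],L[a][1],L[a][2][i]) for a in sel]))
# ledge front corners
for a,b in(((317,98),(252.5,176.5)),((379,98),(315,176.5))): print("ledge",tr([(k4,"wrist",a),(k5,"wrist",b)]))
# spare: silhouette fit in w5 and top
Rs=(R.from_euler("z",-.072)*R.from_euler("y",-25,degrees=True)).as_matrix()
C=np.array([[x,y,z] for x in(-.0675,.0675) for y in(-.03,.03) for z in(-.015,.015)])
ms=[]
for c,k in(("wrist",k5),("top",calibration("top"))):
    m=masks_of("spare_c",c)[0];print(c,m["score"],m["rect"]);cv2.imwrite(f"pics/m_{c}.png",m["region"]*255)
    r=m["rect"];ms.append((c,k,r))
def rect(P,c,k):
    q=np.array([proj(c,P+Rs@v,k) for v in C]);a,b=q.min(0),q.max(0);return np.r_[a,b]
def f(P):
    e=[]
    for c,k,r in ms:
        o=np.r_[r[0]-r[2]/2,r[1]-r[3]/2,r[0]+r[2]/2,r[1]+r[3]/2];d=rect(P,c,k)-o
        e+=list(d if c=="top" else d[2:]*0.5)
    return np.array(e)
s=least_squares(f,[.63,-.01,.1]);print(s.x,s.fun.round(1))
E
```

```text
{'w4': [(np.float64(197.3), np.float64(98.0)), (np.float64(225.1), np.float64(84.3)), (np.float64(328.7), np.float64(95.5))], 'w5': [(np.float64(145.0), np.float64(177.0)), (np.float64(166.0), np.float64(168.0)), (np.float64(265.0), np.float64(174.3))], 't': [(np.float64(287.2), np.float64(204.7)), (np.float64(299.5), np.float64(200.5)), (np.float64(337.5), np.float64(208.0))]}
led 0 ('w4', 'w5') [0.5431034  0.02008662 0.06872733] [array([0., 0.]), array([-0., -0.])]
led 0 ('w5', 't') [0.54397563 0.01925479 0.07118305] [array([-0.3, -0.3]), array([0.1, 0.2])]
led 0 ('w4', 'w5', 't') [0.54363861 0.01939228 0.07096666] [array([ 0.1, -0.5]), array([-0.3, -0.1]), array([0.1, 0.3])]
led -1 ('w4', 'w5') [ 0.53172785 -0.14577193  0.06877876] [array([-0.1, -0.1]), array([0.1, 0.1])]
led -1 ('w5', 't') [ 0.53271485 -0.14532994  0.0714556 ] [array([-0.4, -0.2]), array([0.1, 0.1])]
led -1 ('w4', 'w5', 't') [ 0.53229557 -0.14542932  0.07104678] [array([-0.2, -0.6]), array([-0.3,  0. ]), array([0.2, 0.2])]
ledge (array([ 0.52977328, -0.13004339,  0.06989883]), [array([-0.6, -0.5]), array([0.6, 0.5])])
ledge (array([ 0.52627077, -0.20905   ,  0.07774309]), [array([0.1, 0.1]), array([-0.1, -0.1])])
wrist 0.92 [151.2, 127.5, 68.6, 99.3]
top 0.7 [297.1, 182.4, 22.6, 42.6]
[ 0.61219068 -0.01161424  0.09812719] [-0.1 -0.3  0.4 -0.6 -0.2  0.9][ WARN:0@3.446] global loadsave.cpp:1063 imwrite_ Unsupported depth image for selected encoder is fallbacked to CV_8U.
```

>>> step_arm(motion=[[-0.008, -0.059, 0, 0, 1], [-0.008, -0.059, 0, 0, 1], [-0.008, -0.059, 0, 0, 1], [-0.008, -0.059, 0, 0, 1], [-0.008, -0.059, 0, 0, 1]])

```text
time_s: 10.55
eef_pos: [0.5219, 0.131, 0.3521]
eef_rot: [3.139, -0.118, 0.001]
force: [1.3, -0.8, -0.3]
gripper_width: 1.0
finger_force: 0.0
```

>>> step_arm(motion=[[-0.008, -0.059, 0, 0, 1], [-0.008, -0.059, 0, 0, 1], [-0.008, -0.059, 0.02, -0.16, 1], [0, 0, 0.06, -0.16, 1], [0, 0, 0.06, -0.16, 1]])

```text
time_s: 11.18
eef_pos: [0.5113, 0.3083, 0.2106]
eef_rot: [-3.075, -0.643, -0.002]
force: [0.3, 0.4, -0.9]
gripper_width: 1.002
finger_force: 0.0
```

>>> step_arm(motion=[[0, 0, 0, 0, 1], [0, 0, 0, 0, 1]])

```text
time_s: 11.42
eef_pos: [0.513, 0.3076, 0.2147]
eef_rot: [-3.078, -0.626, -0.006]
force: [-0.2, 0.0, 1.1]
gripper_width: 0.997
finger_force: 0.0
```

```bash
python3 - <<'E'
from h import *
st();k=calibration("wrist");im=snapshot("wrist");cv2.imwrite("pics/w6.png",im[:,:,::-1])
m=masks_of("handset_c","wrist")[0];print(m["score"],m["rect"])
cs=max(cv2.findContours(m["region"].astype(np.uint8),cv2.RETR_EXTERNAL,2)[0],key=cv2.contourArea)[:,0]
for z in(.03,.015):
    P=np.array([atz("wrist",p,z,k)[:2] for p in cs])*1000
    print(cv2.minAreaRect(P.astype(np.float32)))
o=im.copy();cv2.drawContours(o,[cs],-1,(255,0,0),1);cv2.imwrite("pics/w6.png",o[:,:,::-1])
E
```

```text
t 11.43 p [0.513  0.3076 0.2147] yaw 0.4014 zt [ 0.003  0.001 -1.   ] F [-0.2  0.   1.1] g 0.997 0.0
0.82 [280.1, 167.8, 60.5, 133.3]
((527.6753540039062, 315.2314453125), (132.0698699951172, 59.340965270996094), 22.881580352783203)
((525.1663818359375, 314.2200012207031), (138.3996124267578, 62.185020446777344), 22.881603240966797)
```

View pics/w6.png

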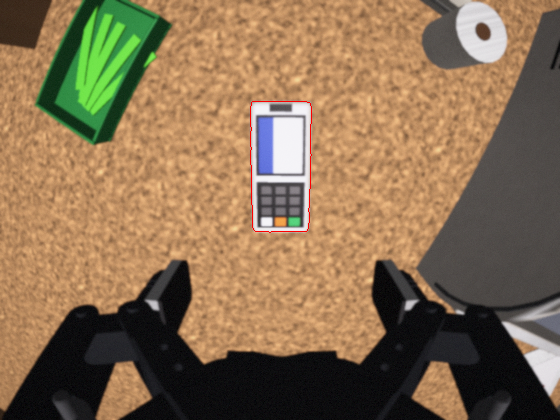

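>>> step_arm(motion=[[0.001, -0.001, 0.05, 0, 1], [0, 0, 0.05, 0, 1], [0, 0, 0.05, 0, 1], [0, 0, 0.035, 0, 1], [0, 0, 0.009, 0, 1]])

```text
time_s: 12.15
eef_pos: [0.5126, 0.3084, 0.0179]
eef_rot: [3.078, 0.629, -0.001]
force: [-0.1, 1.0, 0.9]
gripper_width: 1.001
finger_force: 0.0
```

>>> step_arm(motion=[[0, 0, 0, 0, 1], [0, 0, 0, 0, 0.3], [0, 0, 0, 0, 0.3], [0, 0, 0, 0, 0.3]])

```text
time_s: 12.65
eef_pos: [0.5135, 0.3091, 0.0203]
eef_rot: [-3.077, -0.631, -0.006]
force: [-0.3, -0.9, 5.6]
gripper_width: 0.688
finger_force: 66.5
```

>>> step_arm(motion=[[0, 0, -0.03, 0, 0.3], [0, 0, -0.06, 0, 0.3], [0, 0, -0.06, 0, 0.3], [0, 0, -0.06, 0.1, 0.3], [0, 0, -0.06, 0.12, 0.3]])

```text
time_s: 13.28
eef_pos: [0.5116, 0.3083, 0.2907]
eef_rot: [-3.129, -0.284, -0.001]
force: [2.2, 1.3, -3.6]
gripper_width: 0.688
finger_force: 66.0
```

>>> step_arm(motion=[[0, 0, -0.03, 0.12, 0.3], [0, 0, 0, 0.132, 0.3], [0.002, 0.05, 0, 0, 0.3], [0.002, 0.05, 0, 0, 0.3], [0.002, 0.05, 0, 0, 0.3]])

```text
time_s: 13.9
eef_pos: [0.5074, 0.1571, 0.3185]
eef_rot: [3.14, -0.105, 0.001]
force: [1.5, -0.5, -3.6]
gripper_width: 0.689
finger_force: 66.2
```

>>> step_arm(motion=[[0.002, 0.055, 0, 0, 0.3], [0.002, 0.055, 0, 0, 0.3], [0.002, 0.055, 0, 0, 0.3], [0.002, 0.055, 0, 0, 0.3], [0, 0, 0, 0, 0.3]])

```text
time_s: 14.52
eef_pos: [0.5007, -0.065, 0.3184]
eef_rot: [3.138, -0.114, 0.0]
force: [-0.9, 1.5, -2.7]
gripper_width: 0.686
finger_force: 66.4
```

```bash
python3 - <<'E'
from h import *
rel([.4964,-.168,.148],-.07)
k5=np.load("k5.npy",allow_pickle=True).item()
print("rail front edge",atz("wrist",(130+200,70),.235,k5))
k=calibration("wrist");im=snapshot("wrist");cv2.imwrite("pics/w7.png",im[:,:,::-1])
E
```

```text
t 14.53 p [ 0.5007 -0.065   0.3184] yaw -0.0728 zt [ 0.    -0.001 -1.   ] F [-0.9  1.5 -2.7] g 0.686 66.4
tool shift [0.0032 0.1028 0.1705] spin -0.0028
rail front edge [ 0.64071337 -0.21278553  0.235     ]
```

>>> step_arm(motion=[[0.002, 0.052, 0, 0, 0.3], [0.001, 0.051, 0.01, 0, 0.3], [0, 0, 0.055, 0, 0.3], [0, 0, 0.055, 0, 0.3], [0, 0, 0.05, 0, 0.3]])

```text
time_s: 15.2
eef_pos: [0.4974, -0.1631, 0.1468]
eef_rot: [-3.14, 0.104, -0.001]
force: [0.2, -0.7, -2.5]
gripper_width: 0.687
finger_force: 66.6
```

>>> step_arm(motion=[[0, 0, 0, 0, 0.3]])

```text
time_s: 15.32
eef_pos: [0.4955, -0.1622, 0.1454]
eef_rot: [-3.136, 0.103, 0.012]
force: [-0.9, 0.6, -2.2]
gripper_width: 0.686
finger_force: 67.0
```

```bash
python3 - <<'E'
from h import *
rel([.5842+.0072,-.1746,.148],-.07)
k=calibration("wrist");im=snapshot("wrist");cv2.imwrite("pics/w7.png",im[:,:,::-1])
for q in("seat","dock","handset_c"):
  print(q,[(round(d["score"],2),np.round(d["rect"],1).tolist()) for d in search_frame(q,"wrist")[:2]])
print(proj("wrist",np.array([.6008,-.1752,.085]),k))
E
```

```text
t 15.32 p [ 0.4955 -0.1622  0.1454] yaw -0.0657 zt [-0.007  0.004 -1.   ] F [-0.9  0.6 -2.2] g 0.686 67.0
tool shift [ 0.0965  0.006  -0.0034] spin 0.0043
seat [(0.7, [294.1, 43.5, 96.9, 86.9]), (0.59, [281.0, 147.8, 558.0, 294.3])]
dock [(0.75, [290.1, 46.3, 128.0, 92.6])]
handset_c [(0.58, [281.0, 223.2, 153.0, 268.2])]
[292.23695757  52.77580618]
```

View pics/w7.png

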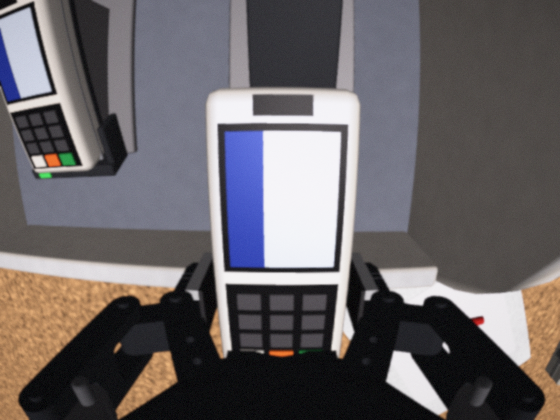

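>>> step_arm(motion=[[0, 0.006, -0.006, 0.004, 0.3], [0.03, 0, 0, 0, 0.3], [0.035, 0, 0, 0, 0.3], [0.03, 0, 0, 0, 0.3], [0, 0, 0, 0, 0.3]])

```text
time_s: 16.15
eef_pos: [0.5937, -0.178, 0.1554]
eef_rot: [3.138, -0.111, 0.005]
force: [0.1, 0.4, -3.2]
gripper_width: 0.686
finger_force: 67.2
```

>>> step_arm(motion=[[0, 0, 0.01, 0, 0.3], [0, 0, 0.005, 0, 0.3], [0, 0, 0, 0, 0.3]])

```text
time_s: 16.52
eef_pos: [0.5909, -0.1773, 0.1386]
eef_rot: [-3.139, 0.112, 0.002]
force: [0.2, -0.6, -3.2]
gripper_width: 0.688
finger_force: 67.2
```

```bash
python3 - <<'E'
from h import *
rel([.5842+.0072,-.1746,.0994],-.07)
E
```

```text
t 16.52 p [ 0.5909 -0.1773  0.1386] yaw -0.0716 zt [-0.001  0.001 -1.   ] F [ 0.2 -0.6 -3.2] g 0.688 67.2
tool shift [ 0.0003 -0.0027  0.0392] spin -0.0016
```

>>> step_arm(motion=[[0, -0.002, 0.004, 0, 0.3], [0, 0, 0.006, 0, 0.3], [0, 0, 0, 0, 0.3]])

```text
time_s: 16.9
eef_pos: [0.5916, -0.1751, 0.1284]
eef_rot: [-3.139, 0.112, 0.002]
force: [0.8, 0.2, -3.2]
gripper_width: 0.683
finger_force: 67.2
```

>>> step_arm(motion=[[0, 0, 0.006, 0, 0.3], [0, 0, 0.006, 0, 0.3], [0, 0, 0, 0, 0.3]])

```text
time_s: 17.27
eef_pos: [0.5922, -0.1757, 0.118]
eef_rot: [3.139, -0.112, 0.002]
force: [-1.8, 0.4, 2.7]
gripper_width: 0.689
finger_force: 68.6
```

>>> step_arm(motion=[[0, 0, 0.005, 0, 0.3], [0, 0, 0.005, 0, 0.3], [0, 0, 0, 0, 0.3]])

```text
time_s: 17.65
eef_pos: [0.5918, -0.1756, 0.1082]
eef_rot: [3.139, -0.112, 0.001]
force: [-5.6, 0.6, 6.0]
gripper_width: 0.688
finger_force: 70.4
```

```bash
python3 - <<'E'
from h import *
st();im=snapshot("wrist");cv2.imwrite("pics/w8.png",im[:,:,::-1]);k=calibration("wrist")
im0=cv2.imread("pics/w7.png")[:,:,::-1].copy()
# blue/white screen bounds as tilt cue
for I in(im0,im):
    h=cv2.cvtColor(I,cv2.COLOR_RGB2HSV);m=cv2.inRange(h,(108,120,80),(125,255,255))[:,180:330]
    n,_,s,c=cv2.connectedComponentsWithStats(m);i=1+s[1:,4].argmax();print(s[i])
E
```

```text
t 17.65 p [ 0.5918 -0.1756  0.1082] yaw -0.0713 zt [ 0.001 -0.001 -1.   ] F [-5.6  0.6  6. ] g 0.688 70.4
[  44  131   40  137 4960]
[  34  144   49  132 5223]
```

>>> step_arm(motion=[[0, 0, 0.004, 0, 0.3], [0, 0, 0.003, 0, 0.3], [0, 0, 0, 0, 0.3]])

```text
time_s: 18.08
eef_pos: [0.5913, -0.1756, 0.101]
eef_rot: [3.139, -0.112, -0.001]
force: [-7.6, -0.0, 5.7]
gripper_width: 0.685
finger_force: 71.7
```

>>> step_arm(motion=[[0, 0, 0.003, 0, 0.3], [0, 0, 0, 0, 0.3]])

```text
time_s: 18.32
eef_pos: [0.5912, -0.1755, 0.0978]
eef_rot: [3.139, -0.112, -0.002]
force: [-6.9, -0.2, 6.2]
gripper_width: 0.686
finger_force: 72.2
```

>>> step_arm(motion=[[0, 0, 0.003, 0, 0.3], [0, 0, 0, 0, 0.3]])

```text
time_s: 18.58
eef_pos: [0.5911, -0.1756, 0.096]
eef_rot: [3.139, -0.111, -0.001]
force: [-10.2, -0.1, 14.0]
gripper_width: 0.686
finger_force: 73.4
```

>>> step_arm(motion=[[0, 0, 0.003, 0, 0.3], [0, 0, 0, 0, 0.3]])

```text
time_s: 18.82
eef_pos: [0.5911, -0.1756, 0.0959]
eef_rot: [3.138, -0.111, 0.001]
force: [-18.3, 3.7, 32.6]
gripper_width: 0.684
finger_force: 75.7
```

>>> step_arm(motion=[[0, 0, -0.003, 0, 0.3], [-0.0036, 0, 0.0017, 0, 0.3], [0, 0, 0, 0, 0.3]])

```text
time_s: 19.2
eef_pos: [0.5903, -0.1756, 0.0956]
eef_rot: [3.138, -0.112, 0.01]
force: [-0.9, 1.0, 15.0]
gripper_width: 0.689
finger_force: 73.4
```

>>> step_arm(motion=[[-0.0027, 0, 0.0013, 0, 0.3], [0, 0, 0, 0, 0.3]])

```text
time_s: 19.45
eef_pos: [0.5881, -0.1758, 0.0946]
eef_rot: [3.137, -0.112, 0.012]
force: [-1.7, 1.2, 15.2]
gripper_width: 0.689
finger_force: 73.6
```

>>> step_arm(motion=[[-0.0027, 0, 0.0013, 0, 0.3], [0, 0, 0, 0, 0.3]])

```text
time_s: 19.7
eef_pos: [0.5855, -0.1757, 0.0934]
eef_rot: [3.137, -0.112, 0.013]
force: [-1.6, -0.5, 15.0]
gripper_width: 0.689
finger_force: 73.6
```

Sliding freely; continue to the ledge.

>>> step_arm(motion=[[-0.0027, 0, 0.0013, 0, 0.3], [0, 0, 0, 0, 0.3]])

```text
time_s: 19.95
eef_pos: [0.5829, -0.1756, 0.0922]
eef_rot: [3.137, -0.112, 0.013]
force: [-1.0, 0.1, 16.0]
gripper_width: 0.686
finger_force: 73.6
```

>>> step_arm(motion=[[-0.0027, 0, 0.0013, 0, 0.3], [0, 0, 0, 0, 0.3]])

```text
time_s: 20.2
eef_pos: [0.5802, -0.1755, 0.0909]
eef_rot: [3.137, -0.112, 0.013]
force: [-1.0, 0.3, 16.4]
gripper_width: 0.686
finger_force: 73.7
```

>>> step_arm(motion=[[-0.0027, 0, 0.0013, 0, 0.3], [0, 0, 0, 0, 0.3]])

```text
time_s: 20.45
eef_pos: [0.5797, -0.1755, 0.0907]
eef_rot: [3.136, -0.112, 0.021]
force: [5.4, 0.7, 17.6]
gripper_width: 0.691
finger_force: 73.9
```

>>> step_arm(motion=[[-0.001, 0, 0, 0, 0.3], [0, 0, 0, 0, 0.75], [0, 0, 0, 0, 1], [0, 0, 0, 0, 1], [0, 0, 0, 0, 1]])

```text
time_s: 21.08
eef_pos: [0.5736, -0.174, 0.0855]
eef_rot: [-3.139, 0.112, 0.001]
force: [-1.1, -0.1, 0.4]
gripper_width: 0.997
finger_force: 0.0
```

>>> step_arm(motion=[[0, 0, -0.02, 0, 1], [-0.01, 0, -0.04, 0, 1], [-0.03, 0, -0.05, 0, 1], [-0.03, 0, -0.05, 0, 1], [0, 0, 0, 0, 1]])

```text
time_s: 21.7
eef_pos: [0.5042, -0.1697, 0.2502]
eef_rot: [3.136, -0.113, 0.011]
force: [0.4, -0.4, -0.6]
gripper_width: 0.996
finger_force: 0.0
```

```bash
python3 - <<'E'
from h import *
from scipy.optimize import least_squares
st();k=calibration("wrist");im=snapshot("wrist")
cv2.imwrite("pics/w9.png",im[:,:,::-1])
ms=[(d["score"],np.round(d["rect"],1).tolist()) for d in search_frame("handset_c","wrist")];print(ms)
Rs=(R.from_euler("z",-.070)*R.from_euler("y",-25,degrees=True)).as_matrix()
o=im.copy()
for P in([.6008,-.1752,.098],[.612,-.0108,.098]):
    q=[proj("wrist",np.array(P)+Rs@np.array([x,y,.015]),k) for x,y in((-.0675,-.03),(-.0675,.03),(.0675,.03),(.0675,-.03))]
    cv2.polylines(o,[np.array(q).round().astype(int)],True,(255,0,0),1)
cv2.imwrite("pics/w9.png",cv2.resize(o[0:280,60:460,::-1],(800,560)))
E
```

```text
t 21.7 p [ 0.5042 -0.1697  0.2502] yaw -0.0717 zt [ 0.007 -0.004 -1.   ] F [ 0.4 -0.4 -0.6] g 0.996 0.0
[(0.67, [281.6, 86.8, 78.4, 151.4]), (0.19, [252.2, 121.5, 502.7, 243.0])]
```

View pics/w9.png

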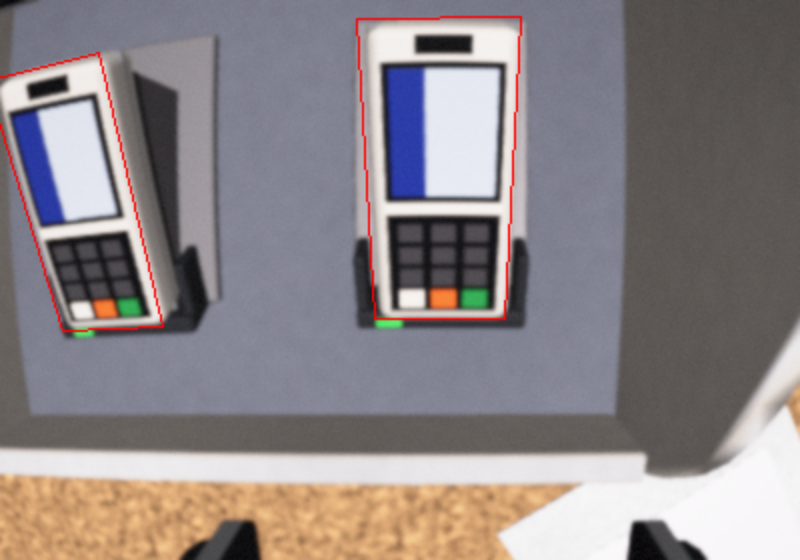

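>>> step_arm(motion=[[0, 0, -0.055, 0, 1], [0, 0, -0.055, 0, 1], [0.055, -0.028, 0, 0, 1], [0.055, -0.028, 0, 0, 1], [0.055, -0.028, 0, 0, 1]])

```text
time_s: 22.42
eef_pos: [0.6765, -0.0962, 0.3534]
eef_rot: [-3.139, 0.112, 0.005]
force: [1.4, -1.4, 0.9]
gripper_width: 1.0
finger_force: 0.0
```

>>> step_arm(motion=[[0, 0, 0, 0, 1], [0, 0, 0, 0, 1]])

```text
time_s: 22.68
eef_pos: [0.6748, -0.0969, 0.353]
eef_rot: [-3.139, 0.111, 0.007]
force: [-0.3, 0.6, -0.1]
gripper_width: 1.0
finger_force: 0.0
```

```bash
python3 - <<'E'
from h import *
rel([.6745,-.098,.2725],-.070)
k=calibration("wrist");im=snapshot("wrist")
for p in orange(im): print(p,atz("wrist",p[1],.264,k))
E
```

```text
t 22.68 p [ 0.6748 -0.0969  0.353 ] yaw -0.0706 zt [-0.004  0.001 -1.   ] F [-0.3  0.6 -0.1] g 1.0 0.0
tool shift [0.0002 0.0012 0.0805] spin -0.0006
(np.int32(176), array([ 24.4, 101.7])) [0.78636893 0.10832686 0.264     ]
(np.int32(30), array([511.9, 211. ])) [ 0.66291876 -0.29216805  0.264     ]
(np.int32(657), array([246.3, 229.1])) [ 0.66575581 -0.07097186  0.264     ]
(np.int32(650), array([320.1, 229. ])) [ 0.66206737 -0.12383366  0.264     ]
(np.int32(44), array([221.5, 259.1])) [ 0.64279919 -0.04947537  0.264     ]
(np.int32(41), array([343.7, 259.8])) [ 0.63567137 -0.14109259  0.264     ]
(np.int32(89), array([535.8, 350. ])) [ 0.47772616 -0.39080302  0.264     ]
```

>>> step_arm(motion=[[-0.0105, 0.001, 0.03, 0, 1], [0, 0, 0.03, 0, 1], [0, 0, 0.0205, 0, 1], [0, 0, 0, 0, 0.4], [0, 0, 0, 0, 0.4]])

```text
time_s: 23.35
eef_pos: [0.6639, -0.0978, 0.278]
eef_rot: [3.139, -0.113, 0.005]
force: [-1.3, -0.1, 5.3]
gripper_width: 0.601
finger_force: 4.1
```

>>> step_arm(motion=[[0, 0, 0, 0, 0.4], [0, 0, 0, 0, 0.4]])

```text
time_s: 23.6
eef_pos: [0.6645, -0.0973, 0.2796]
eef_rot: [3.138, -0.112, 0.009]
force: [-2.6, 0.9, 9.6]
gripper_width: 0.413
finger_force: 60.6
```

>>> step_arm(motion=[[0, 0, 0, 0, 0.9], [0, 0, 0, 0, 0.9], [0, 0, 0.007, 0, 0.9], [0, 0, 0, 0, 0.4], [0, 0, 0, 0, 0.4]])

```text
time_s: 24.22
eef_pos: [0.6643, -0.0974, 0.2695]
eef_rot: [3.139, -0.112, 0.003]
force: [-1.0, 0.3, 7.1]
gripper_width: 0.483
finger_force: 5.5
```

>>> step_arm(motion=[[0, 0, 0, 0, 0.4], [0, 0, 0, 0, 0.4]])

```text
time_s: 24.48
eef_pos: [0.6644, -0.0973, 0.2706]
eef_rot: [3.139, -0.112, 0.005]
force: [-2.6, 1.1, 8.1]
gripper_width: 0.426
finger_force: 61.7
```

>>> step_arm(motion=[[-0.0112, 0, 0, 0, 0.4], [-0.0112, 0, 0.0004, 0, 0.4], [-0.0222, 0, 0.0027, 0, 0.4], [-0.0218, 0, 0.005, 0, 0.4], [0, 0, 0, 0, 0.4]])

```text
time_s: 25.1
eef_pos: [0.5974, -0.0926, 0.2623]
eef_rot: [3.139, -0.112, 0.004]
force: [-5.1, 1.5, 8.0]
gripper_width: 0.421
finger_force: 62.3
```

>>> step_arm(motion=[[-0.0212, 0, 0.0073, 0, 0.4], [-0.0203, 0, 0.0095, 0, 0.4], [-0.0192, 0, 0.0115, 0, 0.4], [0, 0, 0, 0, 0.4]])

```text
time_s: 25.6
eef_pos: [0.5357, -0.0881, 0.2333]
eef_rot: [3.139, -0.112, -0.002]
force: [-8.8, 1.0, 10.3]
gripper_width: 0.426
finger_force: 62.9
```

>>> step_arm(motion=[[-0.0179, 0, 0.0135, 0, 0.4], [-0.0164, 0, 0.0153, 0, 0.4], [-0.0147, 0, 0.0169, 0, 0.4], [0, 0, 0, 0, 0.4]])

```text
time_s: 26.1
eef_pos: [0.4857, -0.0845, 0.1857]
eef_rot: [-3.139, 0.111, 0.008]
force: [-9.8, 0.3, 2.3]
gripper_width: 0.425
finger_force: 63.4
```

>>> step_arm(motion=[[-0.0128, 0, 0.0184, 0, 0.4], [-0.0109, 0, 0.0196, 0, 0.4], [-0.0044, 0, 0.0103, 0, 0.4], [-0.0044, 0, 0.0103, 0, 0.4], [0, 0, 0, 0, 0.4]])

```text
time_s: 26.72
eef_pos: [0.4535, -0.0822, 0.1266]
eef_rot: [-3.139, 0.111, 0.01]
force: [-5.6, -2.0, -4.6]
gripper_width: 0.422
finger_force: 63.8
```

>>> step_arm(motion=[[-0.001, 0, 0.003, 0, 0.4], [0, 0, 0.003, 0, 0.4], [0, 0, 0, 0, 0.4]])

```text
time_s: 27.1
eef_pos: [0.453, -0.0822, 0.1247]
eef_rot: [3.139, -0.111, -0.005]
force: [-20.1, 2.3, 38.8]
gripper_width: 0.427
finger_force: 66.4
```

>>> step_arm(motion=[[0, 0, 0, 0, 1], [0, 0, 0, 0, 1], [0, 0, -0.006, 0, 1], [0, 0, -0.04, 0, 1], [0, 0, -0.04, 0, 1]])

```text
time_s: 27.72
eef_pos: [0.4553, -0.0824, 0.2089]
eef_rot: [3.14, -0.112, -0.0]
force: [-0.6, -0.0, -0.2]
gripper_width: 0.998
finger_force: 0.0
```

```bash
python3 - <<'E'
from h import *
st();k=calibration("wrist");im=snapshot("wrist");cv2.imwrite("pics/w10.png",im[:,:,::-1])
for p in orange(im): print(p,atz("wrist",p[1],.123,k))
E
```

```text
t 27.73 p [ 0.4553 -0.0824  0.2089] yaw -0.0712 zt [-0. -0. -1.] F [-0.6 -0.  -0.2] g 0.998 0.0
(np.int32(754), array([243.4, 215.6])) [ 0.45803548 -0.05607557  0.123     ]
(np.int32(741), array([319.1, 215.7])) [ 0.45418573 -0.10875306  0.123     ]
```

>>> step_arm(motion=[[0, 0, 0, 0, 0], [0, 0, 0, 0, 0], [0, 0, 0, 0, 0], [0, 0, 0.025, 0, 0], [0, 0, 0.015, 0, 0]])

```text
time_s: 28.4
eef_pos: [0.4543, -0.0821, 0.1661]
eef_rot: [-3.139, 0.112, 0.004]
force: [-0.7, 0.1, -0.4]
gripper_width: 0.005
finger_force: 0.0
```

>>> step_arm(motion=[[0, 0, 0.008, 0, 0], [0, 0, 0.004, 0, 0], [0, 0, 0, 0, 0]])

```text
time_s: 28.78
eef_pos: [0.4551, -0.0824, 0.1557]
eef_rot: [3.14, -0.112, -0.0]
force: [0.9, -0.4, 0.0]
gripper_width: -0.002
finger_force: 0.0
```

>>> step_arm(motion=[[0, 0, 0.004, 0, 0], [0, 0, 0.002, 0, 0], [0, 0, 0, 0, 0]])

```text
time_s: 29.15
eef_pos: [0.4566, -0.0828, 0.1534]
eef_rot: [3.138, -0.112, 0.01]
force: [-5.5, 2.1, 27.4]
gripper_width: -0.001
finger_force: 12.0
```

>>> step_arm(motion=[[0, 0, 0.003, 0, 0], [0, 0, 0, 0, 0]])

```text
time_s: 29.4
eef_pos: [0.4582, -0.0832, 0.1525]
eef_rot: [3.136, -0.112, 0.017]
force: [-6.4, 4.2, 44.8]
gripper_width: -0.0
finger_force: 19.4
```

>>> step_arm(motion=[[0, 0, -0.01, 0, 0], [0, 0, -0.03, 0, 0], [-0.03, 0, -0.05, 0, 0.5], [-0.05, 0, -0.05, 0, 0.5], [0, 0, 0, 0, 0.5]])

```text
time_s: 30.02
eef_pos: [0.3805, -0.0772, 0.2843]
eef_rot: [3.137, -0.113, 0.011]
force: [1.1, -1.2, -0.9]
gripper_width: 0.503
finger_force: 0.0
```

```bash
python3 - <<'E'
from h import *
st();k=calibration("wrist");im=snapshot("wrist")
for p in orange(im): print(p,atz("wrist",p[1],.123,k))
T=snapshot("top");
for q in ("paper_roll","battery","mug","seal_tray","pen"): print(q,[np.round(d["rect"][:2],1).tolist() for d in search_frame(q,"top")[:1]])
print(bot.job_done())
E
```

```text
t 30.02 p [ 0.3805 -0.0772  0.2843] yaw -0.0717 zt [ 0.007 -0.003 -1.   ] F [ 1.1 -1.2 -0.9] g 0.503 0.0
(np.int32(466), array([251.2, 108.1])) [ 0.45809282 -0.0566205   0.123     ]
(np.int32(456), array([310.2, 108. ])) [ 0.45441364 -0.10842558  0.123     ]
paper_roll [[235.3, 152.6]]
battery [[439.0, 216.3]]
mug [[442.9, 177.9]]
seal_tray [[130.9, 200.9]]
pen [[395.1, 271.7]]
the job is handed in; nothing more can be done
None
```

The terminal is in the empty right-hand dock, screen outward, head end up and foot on the ledge. The cover is rolled down against its stop with the buttons back out. I did not test the catch by pulling the cover up. The job was handed in at about 30 s, and neither the spare nor the things on the counter were touched.

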